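# Fit the drill guide on the jig and hold the index knob at its third click

### The arm

A 7-joint arm with a two-finger parallel gripper is mounted at the origin on the work surface. World frame = base frame: x ahead of the robot, y to its left, z up, the work surface at z = 0. Lengths are in mm, angles in rad, forces in N, time in s.
With the tool pointing down it reaches from about 400 to 875 mm from the base axis. Payload 4.4 kg.
Tool frame: the origin (TCP) lies midway between the tips of the shut fingers; the grasp point (between the pads) lies 19 mm behind it; z points along the fingers, y is the line along which they close (so a half turn about z gives the same grasp; the last joint's range is limited). The gripper opens to 85 mm and grips with 20 to 120 N. Pads are 22 mm wide; open, the fingers measure 114 mm over their backs; the gripper's body (76 mm by 85 mm) begins 54 mm behind the grasp point. The pads swing forward as they close: fully open they stand 13 mm farther back than shut.
Start: joints at [-1.246, 0.628, 0.038, 1.517, -0.027, 0.996, -0.02], TCP at [247.581, 601.017, 231.313] pointing down, gripper open.
Joint ranges: [-3.06, 3.06], [-0.37, 2.12], [-1.25, 1.32], [0.18, 2.47], [-1.1, 4.24], [0.23, 1.98], [-2.94, 2.94]. Speed limits (rad/s): [2.57, 2.57, 3.14, 3.14, 3.14, 3.14, 3.14].

### API

Orientations are given as [roll, pitch, yaw] about the fixed x, y, z axes, in that order (R = Rz(yaw) Ry(pitch) Rx(roll)).
In Python, from cell import read_state, get_image, finish_job gives the robot as it stands.
- The arm moves only by the tool send_rows, never from a script. Its argument "series" is a list of rows, each an object of numbers: "ax", "ay", "az": the turn, a rotation vector about the tool's x, y, z in rad; "dx", "dy", "dz": the shift along the tool's x, y, z in cm; "hand": the closure, from 0 (fully open) to 1 (shut). In form: [{"ax": .., "ay": .., "az": .., "dx": .., "dy": .., "dz": .., "hand": ..}, ...]. A call has 1 to 10 rows; each row is the pose to reach, as a shift and turn from the pose commanded when the call began, along the tool's axes at that moment; what a row does not reach only later rows make up. A row lasts 1/10 s, in which the tool goes at most 50 mm and 8.59 degrees, less where a joint would pass 70% of its speed; a pose out of reach is approached as far as the arm can. A call with a gripper value outside its range is refused whole. The fingers move at their own pace and stop on an object; the grip force is fixed at half the most. Time passes only in rows, so rows that repeat a pose let the fingers close. It gives the time, the measured TCP pose, the force, the opening and the grip force at its end, in the units of the state.
- read_state(): the state, without advancing time (a new reading comes with each control period).
- get_image(name): name is "scene" or "top" or "wrist"; returns a dict with "pixels" (480x640x3 uint8, red, green, blue), "mtx" (3x3 intrinsics, pixels), "R" (3x3) and "t" (3): a world point X has camera coordinates R X + t. Camera axes: x right, y down, z forward; pixel columns grow to the right and rows downward; lengths in mm; the calibration is good to about 2 mm. The wrist camera is an equidistant fisheye: a pixel r from the principal point sees the ray r / f radians off the axis. A picture is of the moment at which its call begins. There is no depth.
- finish_job(): hands the job in; it is judged then, once.
The state is a dict: "clock": time; "qpos": joint angles; "qd": joint speeds; "tau": joint torques, N m; "eef_pos": TCP position; "tool_rot": TCP orientation; "force": force on the tool from outside, world axes, zero at the start; "torque": the same for the moment, N m; "width": finger opening in mm; "gripper_force": force on a finger pad.
Only numpy, scipy, OpenCV 4.12 (cv2) and the standard library are available. Lean on these libraries where they do the work, as an engineer would, in place of code of your own. Each camera call takes 0.05 s, during which the arm holds its last target. There are 200 camera calls.

### The job

Get the goldsmith's drilling jig ready: lower the loose drill guide plate over the jig's two pins until it lies flush, and let go of it. Then grip the bar of the index knob and turn it clockwise, seen from above, from its zero stop by exactly three clicks, not clicking on past the third stop. Finish while still gripping the knob in that third stop, so it cannot shift as I start to drill; leave the other things on the bench where they are.

Things in the scene. Friction and masses are not known exactly. Their poses are not given: they have to be found in the camera images.
- jig: Fixed aluminium jig, base 220 mm (its y) x 80 mm (x) x 12 mm; origin under its centre, on the bench, z up. At its -y end the nest, a block 76 x 46 mm, flat top 30 mm up; at its +y end the index tower, 80 x 76 mm, 30 mm high, with the brass wheel and knob, axis 65 mm from the jig's centre; a plunger block 42 mm high, 46 mm from that axis; 15 dark dimples round the wheel mark the stops.
- nest (a point): Centre of the nest's flat top, midway between the two pins, 30 mm above the bench; axes as the jig's. Where the middle of the guide plate's underside must come.
- pin_a (a point): Tip of one steel locating pin, at x = -32 mm in the nest's frame. Pins are 8 mm thick, stand 18 mm above the nest top, the upper 6 mm tapered to 3 mm.
- pin_b (a point): Tip of the other locating pin, at x = +32 mm in the nest's frame; the same as the first.
- guide_plate: Loose steel plate, 90 mm (x) x 60 mm (y) x 8 mm, 180 to 350 g, flat on the bench left or right of the jig; origin at the centre of its underside, z up. Two through holes 9.6 mm wide at x = +32 and -32 mm take the pins, either way round. In its middle stands a grip rib 36 mm long (x), 16 mm wide (y), from 8 to 38 mm above the underside. Six tiny brass drill bushes are for show.
- index (a joint): Angle of the knob (rad): 0 in its zero stop, where it starts; grows clockwise seen from above; 24 degrees (0.419 rad) from stop to stop, third stop 1.257. A detent snaps it into each stop: leaving one takes about 0.1 to 0.17 N m, most at a quarter of the way; past halfway it pulls itself on. It cannot turn below about -0.12.
- grip_point (a point): Point on the knob's axis where its bar is best gripped, 65 mm above the bench; turns with the knob, z up. The knob is a steel bar 44 mm long (this frame's x), 14 mm wide (y), from 42 to 72 mm above the bench, on a brass wheel 68 mm across, its top 42 mm above the bench. A small nose at the bar's -x end points at its stop's dimple; in the zero stop the axes are the jig's.
- bench_block: Bystander: loose steel block 65 x 65 x 22 mm without holes or rib, on the other side of the jig from the plate; origin at the centre of its underside.
- spool: Bystander: copper wire spool, 40 mm across, 42 mm high, standing on the robot's side of the jig, to the left; origin at the centre of its underside.
- graver: Bystander: wooden-handled graver 150 mm long, lying on the robot's side of the jig, to the right; origin near the bench below its middle.
- hammer: Bystander: hammer 220 mm long, lying beyond the jig; origin near the bench below its middle.
- drawer_tray: Bystander: small open wooden tray 70 x 100 x 35 mm beyond the jig; origin at the centre of its underside.
- pot: Bystander: white pot 72 mm across, 75 mm high, beyond the jig to the right; origin at the centre of its underside.
- ring_clamp: Bystander: round wooden stick 26 mm thick and 120 mm long, lying beyond the jig to the left; origin near the bench below its middle.
Things that resemble listed ones, but are neither listed nor needed, are in the scene too. Of the things that look like the jig, the smaller one is meant.

How it is judged:
By the outcome, as a careful person would: the job done as asked, in the order asked, and still so for the second after the job is handed in, while the arm keeps its last pose, push and grip.
It also fails if it takes over 51 s, if anything falls off the work surface, if the arm or the gripper's body presses on something with over 40 N, if the wrist force passes 120 N, or if a joint passes its speed limit or range.

## Working session

There is one attempt and no reset: what is moved stays moved. The work goes in short steps, Python scripts to look and compute and a tool call to move; the robot and the scene stay as the last step left them, time stands still between calls to the robot, and variables do not carry over. Pictures are saved under pics/ and viewed, at most 12 in all, crops included, and the job is handed in when it is done.

Besides the shell and the picture viewer there is one more tool, called after "Emit:" as a command line: name --argument value ..., lists and objects as JSON in quotes. send_rows: Moves the arm, as the interface text tells. Its arguments: {"type":"object","properties":{"series":{"type":"array","items":{"type":"object","properties":{"ax":{"type":"number"},"ay":{"type":"number"},"az":{"type":"number"},"dx":{"type":"number"},"dy":{"type":"number"},"dz":{"type":"number"},"hand":{"type":"number"}}}}},"required":["series"]}

```bash
mkdir -p pics; ls; python3 - <<'E'
from cell import *
import cv2,pickle
d={}
for n in ["scene","top"]:
    g=get_image(n); d[n]=g
    cv2.imwrite(f"pics/{n}0.png",g["pixels"][:,:,::-1])
    print(n,g["mtx"],g["R"],g["t"])
pickle.dump(d,open("im0.pkl","wb"))
print(read_state())
E
```

```text
pics
scene [[487.16061306   0.         320.7778103 ]
 [  0.         487.16061306 239.54335092]
 [  0.           0.           1.        ]] [[ 0.22494107  0.97435726 -0.00542609]
 [ 0.66870983 -0.15842452 -0.72644947]
 [-0.70868095  0.15977984 -0.68719846]] [-119.03440666 -266.17213384 1391.55710572]
top [[516.614152     0.         320.00658522]
 [  0.         516.614152   240.33873547]
 [  0.           0.           1.        ]] [[ 0.02013494 -0.99936253 -0.02948096]
 [-0.9895893  -0.01571781 -0.14305928]
 [ 0.14250471  0.03205453 -0.98927494]] [  27.27095382  523.83571025 1149.4232891 ]
{'clock': 0.1, 'qpos': array([-1.24579033,  0.62927515,  0.03845546,  1.51826704, -0.0269913 ,
        0.99632422, -0.02000954]), 'qd': array([-0.00093917, -0.00155971, -0.0003148 , -0.00366869,  0.00050334,
        0.00025084,  0.00045589]), 'tau': array([ 2.92113145e-03, -5.64535403e+01,  1.23015683e+00, -1.93975854e+01,
        1.12131372e-02,  5.30314413e-03,  1.85113748e-06]), 'eef_pos': array([247.36983307, 600.47226461, 230.46762131]), 'tool_rot': array([-3.13983750e+00,  3.27383632e-05,  2.75077324e+00]), 'force': array([-0.42313349, -0.32068145, -0.81510073]), 'torque': array([ 0.00707926, -0.01420208,  0.02819925]), 'gripper_force': 0.0, 'width': 85.31988124786257}
```

View pics/top0.png

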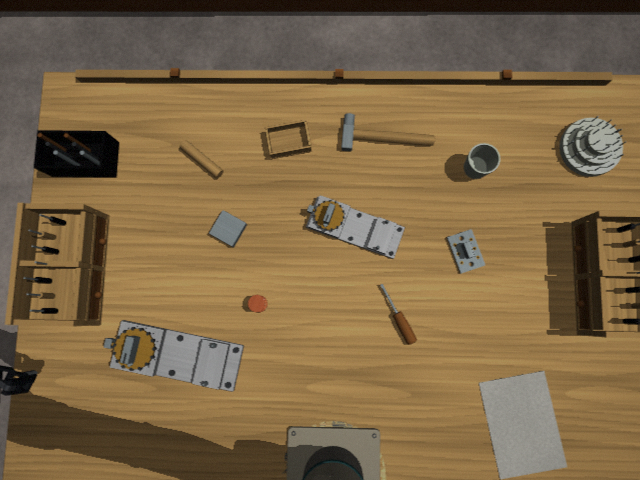

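View pics/scene0.png

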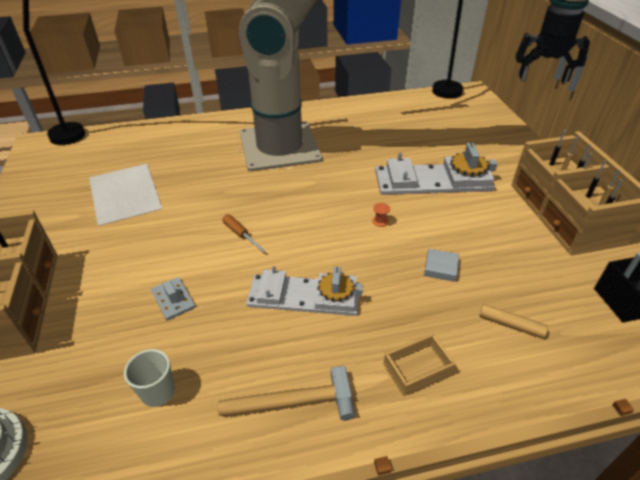

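The jig could be either the one at top (355,226), about 100 px long, or the one at top (175,355), about 135 px long. The first is smaller and lies between the plate at (466,251) and the block at (227,228), with the spool (257,303) and graver (400,318) on its robot side, so it fits. I'll confirm it in an enlarged crop.

```bash
cat > h.py <<'E'
import numpy as np,cv2,pickle
def ray(g,uv,z):
    "pixel -> world point on plane z (pinhole)"
    d=g["R"].T@np.linalg.solve(g["mtx"],[uv[0],uv[1],1.]); c=-g["R"].T@g["t"]
    return c+d*(z-c[2])/d[2]
def proj(g,X):
    p=g["mtx"]@(g["R"]@np.asarray(X,float)+g["t"]); return p[:2]/p[2]
E
python3 - <<'E'
from h import *
d=pickle.load(open("im0.pkl","rb")); p=d["top"]["pixels"][:,:,::-1]
c=cv2.resize(p[190:280,295:495],None,fx=4,fy=4,interpolation=cv2.INTER_CUBIC)
cv2.imwrite("pics/crop0.png",c)
s=d["scene"]["pixels"][:,:,::-1]
cv2.imwrite("pics/crop1.png",cv2.resize(s[225:325,140:370],None,fx=3.4,fy=3.4,interpolation=cv2.INTER_CUBIC))
g=d["top"]
for uv,z in [((320,197),12),((404,227),12),((392,258),12),((306,229),12),((447,236),8),((474,231),8),((484,266),8),((459,272),8)]: print(uv,ray(g,uv,z).round(0))
for uv in [(123,321),(243,345),(234,390),(109,369)]: print("big",ray(g,uv,12).round())
E
```

```text
(320, 197) [631.  40.  12.]
(404, 227) [ 562. -159.   12.]
(392, 258) [ 488. -131.   12.]
(306, 229) [554.  71.  12.]
(447, 236) [ 543. -260.    8.]
(474, 231) [ 555. -323.    8.]
(484, 266) [ 474. -344.    8.]
(459, 272) [ 459. -286.    8.]
big [330. 492.  12.]
big [282. 209.  12.]
big [181. 226.  12.]
big [221. 516.  12.]
```

View pics/crop0.png

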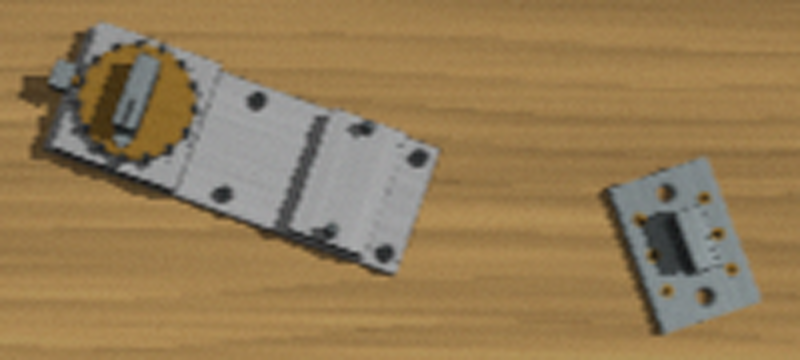

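View pics/crop1.png

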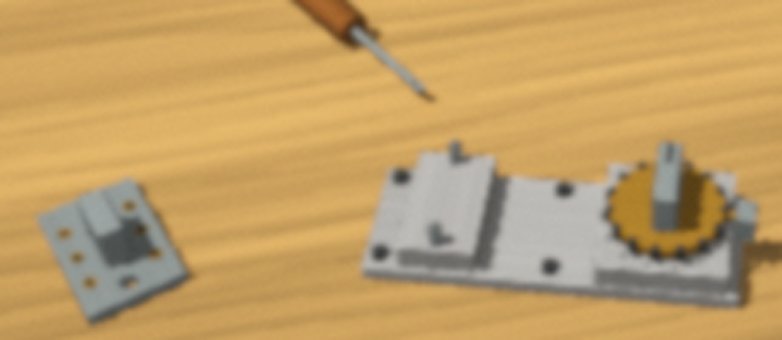

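The top crop shows the smaller jig: wheel at crop (137,100), pins at (362,129) and (328,231), and the plate with its rib at (695,240). Its base measures about 210 x 80 mm, against about 290 x 110 mm for the other, so the small one is meant. Next I measure more finely.

```bash
cat >> h.py <<'E'
from scipy.spatial.transform import Rotation as Ro
def plan(pos,yaw,s):
    "tool-frame shift (cm) and turn to reach pos, pointing down, from state s"
    R=Ro.from_euler("xyz",s["tool_rot"]); T=Ro.from_euler("xyz",[np.pi,0,yaw])
    return "d(cm)",(R.inv().apply(np.array(pos)-s["eef_pos"])/10).round(2),"a",(R.inv()*T).as_rotvec().round(3)
def tri(obs):
    "least-squares point from (cam,pixel) pairs"
    A=np.zeros((3,3));b=np.zeros(3)
    for g,uv in obs:
        c=-g["R"].T@g["t"];d=g["R"].T@np.linalg.solve(g["mtx"],[*uv,1.]);d/=np.linalg.norm(d)
        M=np.eye(3)-np.outer(d,d);A+=M;b+=M@c
    return np.linalg.solve(A,b)
E
python3 - <<'E'
from h import *
from cell import read_state
d=pickle.load(open("im0.pkl","rb")); t,s=d["top"],d["scene"]
def mask(g,lo,hi,box):
    h=cv2.cvtColor(g["pixels"],cv2.COLOR_RGB2HSV); m=cv2.inRange(h,lo,hi); k=np.zeros_like(m); x0,x1,y0,y1=box; k[y0:y1,x0:x1]=m[y0:y1,x0:x1]
    c=max(cv2.findContours(k,cv2.RETR_EXTERNAL,cv2.CHAIN_APPROX_NONE)[0],key=cv2.contourArea); return c[:,0]
for n,g,b,bb in [("top",t,(440,495,220,285),(300,350,190,240)),("scene",s,(145,200,270,325),(310,362,260,310))]:
    c=mask(g,(0,0,30),(179,70,255),b); w=np.array([ray(g,p,8)[:2] for p in c],np.float32); print(n,"plate",cv2.minAreaRect(w))
    c=mask(g,(10,120,60),(30,255,255),bb); w=np.array([ray(g,p,42)[:2] for p in c],np.float32); print(n,"wheel",cv2.minAreaRect(w),cv2.minEnclosingCircle(w))
tc=lambda u,v:(295+u/4-.4,190+v/4-.4); sc=lambda u,v:(140+u/3.4-.4,225+v/3.4-.4)
print("holes",ray(t,tc(667,193),8),ray(t,tc(705,297),8))
print("pins",tri([(t,tc(367,128)),(s,sc(455,144))]),tri([(t,tc(333,229)),(s,sc(433,226))]))
print(plan((540,-45,300),2.81,read_state()))
E
```

```text
top plate ((508.74114990234375, -302.2304382324219), (90.9444808959961, 61.994049072265625), 19.791467666625977)
top wheel ((583.3875732421875, 27.8566837310791), (115.21800994873047, 113.85334014892578), 0.7396064400672913) ((584.1060791015625, 27.866052627563477), 80.48086547851562)
scene plate ((508.0253601074219, -300.6594543457031), (96.34973907470703, 60.85382080078125), 19.379430770874023)
scene wheel ((566.4423217773438, 22.442970275878906), (105.01761627197266, 105.9775161743164), 76.69823455810547) ((553.7859497070312, 25.435222625732422), 65.99896240234375)
holes [ 538.72959029 -293.05071176    8.        ] [ 478.00707528 -313.79598323    8.        ]
pins [ 558.76789839 -103.2615231    99.86646041] [ 516.73332772 -106.38746257  -15.58031803]
('d(cm)', array([-51.65, -48.54,  -6.87]), 'a', array([-0.002, -0.   , -0.059]))
```

Emit:
send_rows --series '[{"dx": -51.6, "dy": -48.5, "dz": -6.9, "az": -0.06, "hand": 0}, {"dx": -51.6, "dy": -48.5, "dz": -6.9, "az": -0.06, "hand": 0}, {"dx": -51.6, "dy": -48.5, "dz": -6.9, "az": -0.06, "hand": 0}, {"dx": -51.6, "dy": -48.5, "dz": -6.9, "az": -0.06, "hand": 0}, {"dx": -51.6, "dy": -48.5, "dz": -6.9, "az": -0.06, "hand": 0}, {"dx": -51.6, "dy": -48.5, "dz": -6.9, "az": -0.06, "hand": 0}, {"dx": -51.6, "dy": -48.5, "dz": -6.9, "az": -0.06, "hand": 0}, {"dx": -51.6, "dy": -48.5, "dz": -6.9, "az": -0.06, "hand": 0}, {"dx": -51.6, "dy": -48.5, "dz": -6.9, "az": -0.06, "hand": 0}, {"dx": -51.6, "dy": -48.5, "dz": -6.9, "az": -0.06, "hand": 0}]'

```text
invalid input at $.series[0]: expected keys ax, ay, az, dx, dy, dz, hand
```

```bash
python3 - <<'E'
from h import *
from cell import read_state
d=pickle.load(open("im0.pkl","rb")); t,s=d["top"],d["scene"]
tc=lambda u,v:(295+u/4-.4,190+v/4-.4); sc=lambda u,v:(140+u/3.4-.4,225+v/3.4-.4)
print("pins",tri([(t,tc(367,128)),(s,sc(433,226))]),tri([(t,tc(333,229)),(s,sc(455,144))]))
x=read_state();print(x["clock"],x["qpos"],x["eef_pos"],x["tool_rot"],plan((540,-45,300),2.81,x))
E
```

```text
pins [ 568.00521813 -114.91280288   44.67383757] [509.29315381 -94.25518478  46.7705555 ]
0.1 [-1.24579033  0.62927515  0.03845546  1.51826704 -0.0269913   0.99632422
 -0.02000954] [247.36983307 600.47226461 230.46762131] [-3.13983750e+00  3.27383632e-05  2.75077324e+00] ('d(cm)', array([-51.65, -48.54,  -6.87]), 'a', array([-0.002, -0.   , -0.059]))
```

Emit:
send_rows --series '[{"ax": 0, "ay": 0, "az": -0.06, "dx": -51.6, "dy": -48.5, "dz": -6.9, "hand": 0}, {"ax": 0, "ay": 0, "az": -0.06, "dx": -51.6, "dy": -48.5, "dz": -6.9, "hand": 0}, {"ax": 0, "ay": 0, "az": -0.06, "dx": -51.6, "dy": -48.5, "dz": -6.9, "hand": 0}, {"ax": 0, "ay": 0, "az": -0.06, "dx": -51.6, "dy": -48.5, "dz": -6.9, "hand": 0}, {"ax": 0, "ay": 0, "az": -0.06, "dx": -51.6, "dy": -48.5, "dz": -6.9, "hand": 0}, {"ax": 0, "ay": 0, "az": -0.06, "dx": -51.6, "dy": -48.5, "dz": -6.9, "hand": 0}, {"ax": 0, "ay": 0, "az": -0.06, "dx": -51.6, "dy": -48.5, "dz": -6.9, "hand": 0}, {"ax": 0, "ay": 0, "az": -0.06, "dx": -51.6, "dy": -48.5, "dz": -6.9, "hand": 0}, {"ax": 0, "ay": 0, "az": -0.06, "dx": -51.6, "dy": -48.5, "dz": -6.9, "hand": 0}, {"ax": 0, "ay": 0, "az": -0.06, "dx": -51.6, "dy": -48.5, "dz": -6.9, "hand": 0}]'

```text
clock: 1.1
eef_pos: [453.3, 145.8, 279.9]
tool_rot: [3.142, -0.0, 2.811]
force: [1.0, 0.3, -0.8]
width: 85.7
gripper_force: 0.0
```

```bash
python3 - <<'E'
from h import *
from cell import read_state
x=read_state();print(x["clock"],x["qpos"],x["qd"].round(2),x["eef_pos"],x["tool_rot"],plan((540,-45,300),2.81,x))
E
```

```text
1.1 [-0.44257704  0.32066031  0.09622298  1.92243466 -0.03882723  0.90036625
  0.91310417] [ 0.92  0.    0.17 -0.16 -0.07  0.15  1.11] [453.31303301 145.7978262  279.93139393] [ 3.14156269e+00 -1.75093497e-04  2.81099606e+00] ('d(cm)', array([-14.39, -15.23,  -2.01]), 'a', array([ 0.   , -0.   ,  0.001]))
```

Emit:
send_rows --series '[{"ax": 0, "ay": 0, "az": 0, "dx": -14.4, "dy": -15.2, "dz": -2.0, "hand": 0}, {"ax": 0, "ay": 0, "az": 0, "dx": -14.4, "dy": -15.2, "dz": -2.0, "hand": 0}, {"ax": 0, "ay": 0, "az": 0, "dx": -14.4, "dy": -15.2, "dz": -2.0, "hand": 0}, {"ax": 0, "ay": 0, "az": 0, "dx": -14.4, "dy": -15.2, "dz": -2.0, "hand": 0}, {"ax": 0, "ay": 0, "az": 0, "dx": -14.4, "dy": -15.2, "dz": -2.0, "hand": 0}, {"ax": 0, "ay": 0, "az": 0, "dx": -14.4, "dy": -15.2, "dz": -2.0, "hand": 0}, {"ax": 0, "ay": 0, "az": 0, "dx": -14.4, "dy": -15.2, "dz": -2.0, "hand": 0}, {"ax": 0, "ay": 0, "az": 0, "dx": -14.4, "dy": -15.2, "dz": -2.0, "hand": 0}]'

```text
clock: 1.9
eef_pos: [539.1, -40.4, 299.4]
tool_rot: [3.141, -0.002, 2.814]
force: [0.2, -0.5, 0.5]
width: 85.4
gripper_force: 0.0
```

```bash
python3 - <<'E'
from h import *
from cell import read_state,get_image
x=read_state();print(x["clock"],x["eef_pos"],x["tool_rot"],x["qd"].round(3))
g=get_image("wrist");pickle.dump(g,open("w1.pkl","wb"));cv2.imwrite("pics/w1.png",g["pixels"][:,:,::-1]);print(g["mtx"],g["R"],g["t"],-g["R"].T@g["t"])
E
```

```text
1.9 [539.09877338 -40.36483305 299.44391558] [ 3.14076941e+00 -1.60884524e-03  2.81409854e+00] [-0.007 -0.003  0.007 -0.002  0.     0.     0.001]
[[371.64829954   0.         317.26808552]
 [  0.         371.64829954 240.98004531]
 [  0.           0.           1.        ]] [[ 0.32174507  0.9468257   0.00109324]
 [ 0.90921818 -0.30928727  0.27868203]
 [ 0.26420144 -0.08867058 -0.9603828 ]] [-134.93014981 -557.47709174  298.08645723] [471.52654922 -18.23373665 441.78346886]
```

View pics/w1.png

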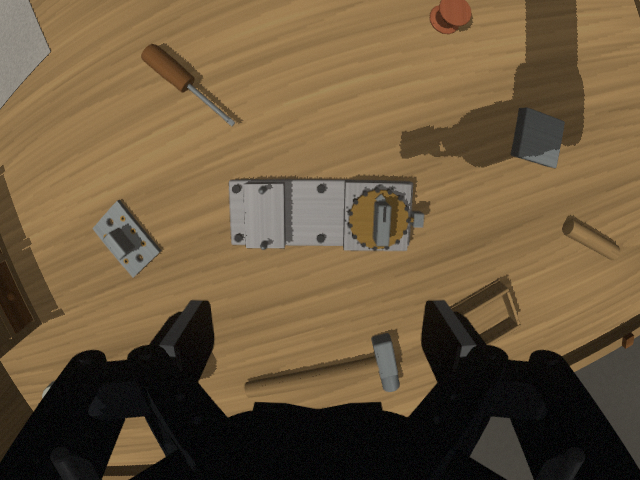

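The wrist view shows the pins at about (265,187) and (265,243), the wheel at about (378,218), the plate at (126,239), and the tower stops at the plunger at (420,217). I'll crop for sub-pixel positions.

```bash
cat >> h.py <<'E'
def fray(g,uv,z):
    "fisheye pixel -> world point on plane z"
    f=g["mtx"][0,0];v=np.array(uv,float)-g["mtx"][:2,2];r=np.linalg.norm(v);th=r/f
    d=g["R"].T@np.array([*(np.sin(th)*v/max(r,1e-9)),np.cos(th)]);c=-g["R"].T@g["t"]
    return c+d*(z-c[2])/d[2]
E
python3 - <<'E'
from h import *
g=pickle.load(open("w1.pkl","rb"));p=g["pixels"][:,:,::-1]
cv2.imwrite("pics/w1c.png",cv2.resize(p[170:260,225:435],None,fx=3.8,fy=3.8,interpolation=cv2.INTER_CUBIC))
h=cv2.cvtColor(g["pixels"],cv2.COLOR_RGB2HSV)
def big(m,box):
    k=np.zeros_like(m);x0,x1,y0,y1=box;k[y0:y1,x0:x1]=m[y0:y1,x0:x1]
    return max(cv2.findContours(k,cv2.RETR_EXTERNAL,cv2.CHAIN_APPROX_NONE)[0],key=cv2.contourArea)[:,0]
grey=cv2.inRange(h,(0,0,70),(179,60,255))
o=cv2.inRange(h,(8,100,50),(30,255,255))
def W(c,z): return np.array([fray(g,q,z)[:2] for q in c],np.float32)
print("wheel",cv2.minEnclosingCircle(W(big(o,(347,412,186,248)),42)))
print("plate",cv2.minAreaRect(W(big(grey,(80,170,190,285)),8)))
print("jig",cv2.minAreaRect(W(big(grey,(215,345,165,260)),12)), cv2.minAreaRect(W(big(grey,(215,430,165,260)),12)))
E
```

```text
wheel ((579.4942626953125, 17.668596267700195), 33.86724090576172)
plate ((506.10369873046875, -301.8685302734375), (90.3941421508789, 60.76573944091797), 19.780181884765625)
jig ((547.80029296875, -82.10118865966797), (138.47918701171875, 84.8061752319336), 70.70565032958984) ((561.0543823242188, -44.404571533203125), (218.4464874267578, 85.04800415039062), 70.5637435913086)
```

View pics/w1c.png

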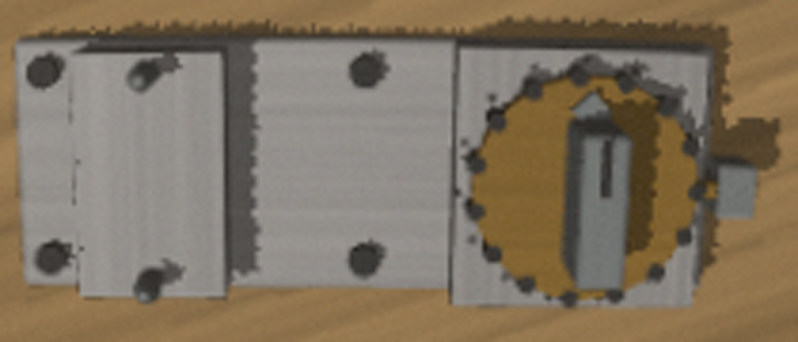

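The crop shows pin tips at crop (141,80) and (147,290), the wheel centre at about (588,188) with the bar's nose at its top, in the zero stop.

```bash
python3 - <<'E'
from h import *
from cell import read_state
g=pickle.load(open("w1.pkl","rb"));c=lambda u,v:(225+(u+.5)/3.8-.5,170+(v+.5)/3.8-.5)
a,b=[fray(g,c(*q),48) for q in [(141,80),(147,290)]]
n=(a+b)/2;ax=np.array([579.5,17.7]);print("tips",a,b,np.linalg.norm(a-b),"nest",n,np.degrees(np.arctan2(*(b-a)[1::-1])),"axis-nest",np.linalg.norm(ax-n[:2]),np.degrees(np.arctan2(*(ax-n[:2])[::-1]))-90)
for q in [(18,42),(25,283)]: print("base corner",fray(g,c(*q),12))
for q in [(455,46),(712,52),(450,304),(694,306)]: print("tower",fray(g,c(*q),30))
for q in [(225,52),(227,296),(82,296)]: print("nestblk",fray(g,c(*q),30))
E
```

```text
tips [507.29574342 -93.00958256  48.        ] [ 565.93955154 -113.41554973   48.        ] 62.0926704714495 nest [ 536.61764748 -103.21256614   48.        ] -19.186085614916884 axis-nest 128.29163966826403 -19.527350481417884
base corner [ 486.14389517 -132.32362173   12.        ]
base corner [ 559.48868249 -159.32154942   12.        ]
tower [529.48005033  -5.5748841   30.        ]
tower [554.86263851  67.66121978  30.        ]
tower [604.39754455 -31.21835175  30.        ]
tower [629.91435428  41.15155025  30.        ]
nestblk [509.39384554 -70.00159123  30.        ]
nestblk [579.99317226 -95.01694221  30.        ]
nestblk [ 565.52106821 -137.7983917    30.        ]
```

```bash
python3 - <<'E'
from h import *
from cell import read_state
print(plan((507.5,-302,110),-2.797,read_state()))
E
```

```text
('d(cm)', array([ -5.43, -25.8 ,  18.93]), 'a', array([ 0.001, -0.001, -0.672]))
```

Emit:
send_rows --series '[{"ax": 0, "ay": 0, "az": -0.672, "dx": -5.4, "dy": -25.8, "dz": 18.9, "hand": 0}, {"ax": 0, "ay": 0, "az": -0.672, "dx": -5.4, "dy": -25.8, "dz": 18.9, "hand": 0}, {"ax": 0, "ay": 0, "az": -0.672, "dx": -5.4, "dy": -25.8, "dz": 18.9, "hand": 0}, {"ax": 0, "ay": 0, "az": -0.672, "dx": -5.4, "dy": -25.8, "dz": 18.9, "hand": 0}, {"ax": 0, "ay": 0, "az": -0.672, "dx": -5.4, "dy": -25.8, "dz": 18.9, "hand": 0}, {"ax": 0, "ay": 0, "az": -0.672, "dx": -5.4, "dy": -25.8, "dz": 18.9, "hand": 0}, {"ax": 0, "ay": 0, "az": -0.672, "dx": -5.4, "dy": -25.8, "dz": 18.9, "hand": 0}, {"ax": 0, "ay": 0, "az": -0.672, "dx": -5.4, "dy": -25.8, "dz": 18.9, "hand": 0}, {"ax": 0, "ay": 0, "az": -0.672, "dx": -5.4, "dy": -25.8, "dz": 18.9, "hand": 0}]'

```text
clock: 2.85
eef_pos: [507.5, -302.6, 110.7]
tool_rot: [3.14, 0.0, -2.799]
force: [0.9, 0.4, 0.6]
width: 85.5
gripper_force: 0.0
```

```bash
python3 - <<'E'
from h import *
from cell import read_state,get_image
x=read_state();print(x["clock"],x["eef_pos"],x["tool_rot"],x["qpos"],plan((507.5,-302,12),-2.797,x))
g=get_image("wrist");pickle.dump(g,open("w2.pkl","wb"))
h=cv2.cvtColor(g["pixels"],cv2.COLOR_RGB2HSV);m=cv2.inRange(h,(0,0,70),(179,60,255))
for c in cv2.findContours(m,cv2.RETR_EXTERNAL,cv2.CHAIN_APPROX_NONE)[0]:
    if cv2.contourArea(c)>1500:
        print(cv2.boundingRect(c),cv2.minAreaRect(np.array([fray(g,q,8)[:2] for q in c[:,0]],np.float32)))
cv2.imwrite("pics/w2.png",g["pixels"][:,:,::-1])
E
```

```text
2.85 [ 507.54814932 -302.63083688  110.68804642] [ 3.14012402e+00  3.20906505e-04 -2.79922019e+00] [ 0.50696574  0.69750259 -0.02544277  1.79296337  0.02489858  0.65230265
  2.3808307 ] ('d(cm)', array([-0.01,  0.05,  9.87]), 'a', array([ 0.001,  0.   , -0.002]))
(506, 313, 117, 89) ((538.347900390625, -3.9081497192382812), (220.19154357910156, 53.56689453125), 83.38097381591797)
(273, 173, 91, 126) ((505.6925964355469, -302.87261962890625), (90.02493286132812, 60.172142028808594), 19.6816463470459)
```

View pics/w2.png

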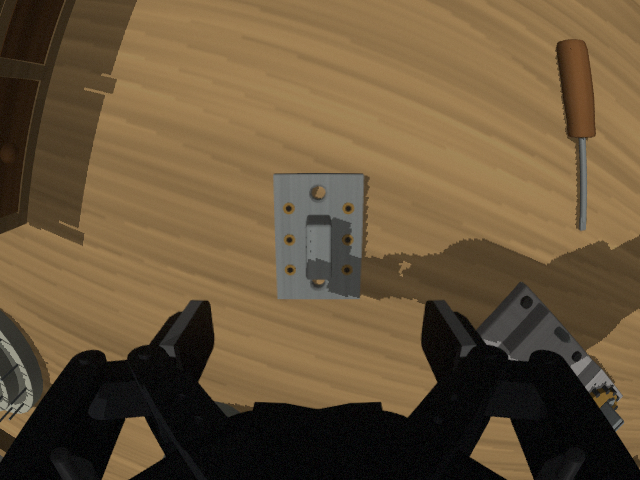

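The plate sits at (318,236), square to the fingers, with centre about (506,-302.8). Lowering and gripping now.

Emit:
send_rows --series '[{"ax": 0, "ay": 0, "az": 0, "dx": 0.14, "dy": 0.04, "dz": 4.0, "hand": 0}, {"ax": 0, "ay": 0, "az": 0, "dx": 0.14, "dy": 0.04, "dz": 7.5, "hand": 0}, {"ax": 0, "ay": 0, "az": 0, "dx": 0.14, "dy": 0.04, "dz": 9.87, "hand": 0}, {"ax": 0, "ay": 0, "az": 0, "dx": 0.14, "dy": 0.04, "dz": 9.87, "hand": 0}, {"ax": 0, "ay": 0, "az": 0, "dx": 0.14, "dy": 0.04, "dz": 9.87, "hand": 1}, {"ax": 0, "ay": 0, "az": 0, "dx": 0.14, "dy": 0.04, "dz": 9.87, "hand": 1}, {"ax": 0, "ay": 0, "az": 0, "dx": 0.14, "dy": 0.04, "dz": 9.87, "hand": 1}, {"ax": 0, "ay": 0, "az": 0, "dx": 0.14, "dy": 0.04, "dz": 9.87, "hand": 1}, {"ax": 0, "ay": 0, "az": 0, "dx": 0.14, "dy": 0.04, "dz": 9.87, "hand": 1}, {"ax": 0, "ay": 0, "az": 0, "dx": 0.14, "dy": 0.04, "dz": 9.87, "hand": 1}]'

```text
clock: 3.9
eef_pos: [506.2, -304.6, 13.1]
tool_rot: [-3.141, 0.001, -2.8]
force: [-0.5, 0.7, 6.3]
width: 14.8
gripper_force: 59.9
```

Emit:
send_rows --series '[{"ax": 0, "ay": 0, "az": 0, "dx": 0, "dy": 0, "dz": -3.0, "hand": 1}, {"ax": 0, "ay": 0, "az": 0, "dx": 0, "dy": 0, "dz": -7.0, "hand": 1}, {"ax": 0, "ay": 0, "az": 0.08, "dx": -1.5, "dy": 2.5, "dz": -9.0, "hand": 1}, {"ax": 0, "ay": 0, "az": 0.2, "dx": -3.5, "dy": 6.0, "dz": -9.0, "hand": 1}, {"ax": 0, "ay": 0, "az": 0.33, "dx": -5.5, "dy": 10.0, "dz": -9.0, "hand": 1}, {"ax": 0, "ay": 0, "az": 0.46, "dx": -7.5, "dy": 14.0, "dz": -9.0, "hand": 1}, {"ax": 0, "ay": 0, "az": 0.58, "dx": -9.0, "dy": 17.0, "dz": -9.0, "hand": 1}, {"ax": 0, "ay": 0, "az": 0.683, "dx": -9.6, "dy": 17.9, "dz": -9.0, "hand": 1}, {"ax": 0, "ay": 0, "az": 0.683, "dx": -9.6, "dy": 17.9, "dz": -9.0, "hand": 1}, {"ax": 0, "ay": 0, "az": 0.683, "dx": -9.6, "dy": 17.9, "dz": -9.0, "hand": 1}]'

```text
clock: 4.9
eef_pos: [536.0, -104.4, 102.1]
tool_rot: [-3.141, 0.0, 2.802]
force: [-0.4, -0.8, -1.7]
width: 14.7
gripper_force: 59.0
```

```bash
python3 - <<'E'
from h import *
from cell import read_state,get_image
x=read_state();print(x["clock"],x["eef_pos"],x["tool_rot"],x["width"],x["force"],plan((537,-104,100),2.803,x))
g=get_image("wrist");pickle.dump((g,x),open("w3.pkl","wb"))
p=g["pixels"][150:410,180:520,::-1]
cv2.imwrite("pics/w3.png",cv2.resize(p,None,fx=2.3,fy=2.3,interpolation=cv2.INTER_CUBIC))
E
```

```text
4.9 [ 535.99183989 -104.39054238  102.0765743 ] [-3.14063724e+00  6.49679681e-05  2.80203744e+00] 14.704148024874785 [-0.42365875 -0.81138367 -1.72227595] ('d(cm)', array([-0.08,  0.07,  0.21]), 'a', array([-0.001,  0.   , -0.001]))
```

View pics/w3.png

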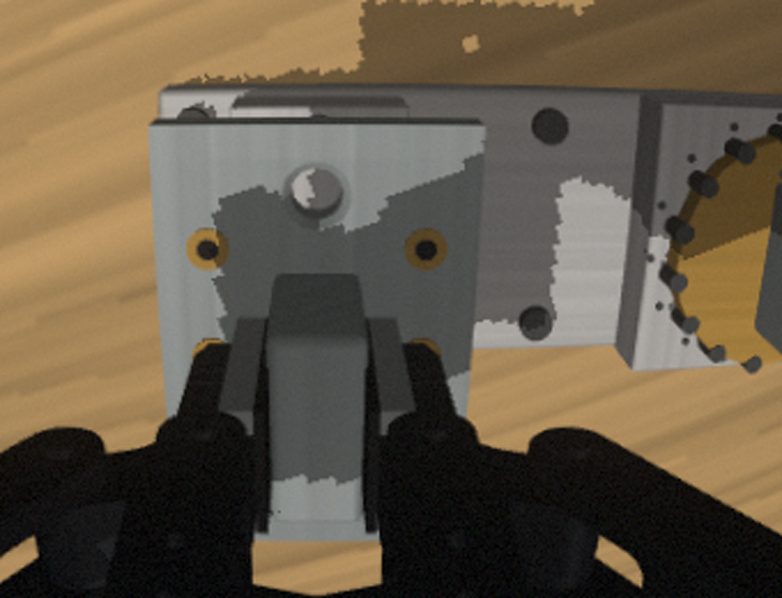

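The crop shows the near plate hole at crop (317,192), and the nest's near top edge from about (233,108) to (408,108), with the pin tip peeking at (320,118). I'll compare the hole with the nest, using this same camera.

```bash
python3 - <<'E'
from h import *
g,x=pickle.load(open("w3.pkl","rb"));c=lambda u,v:(180+(u+.5)/2.3-.5,150+(v+.5)/2.3-.5)
J=Ro.from_euler("z",-.338).as_matrix()
O=np.array([537,-104,0.])
jf=lambda q,z:(J.T@(fray(g,c(*q),z)-O)).round(1)   # jig axes about assumed nest centre
zt=x["eef_pos"][2]-13.1+8
print("TCP",(J.T@(x["eef_pos"]-O)).round(1))
print("hole(-32,0)",jf((317,192),zt))
print("plate near corners",jf((151,123),zt),jf((484,123),zt))
print("nest near top corners(-38,-+23)",jf((233,108),30),jf((408,108),30))
print("base corner(-40,-)",jf((165,88),12), "rib near top",jf((272,330),zt+30),jf((362,330),zt+30))
# refine from w1: nest corners, tips
g=pickle.load(open("w1.pkl","rb"));c=lambda u,v:(225+(u+.5)/3.8-.5,170+(v+.5)/3.8-.5)
print("w1 tips",jf((141,80),48),jf((147,290),48),"block",jf((225,52),30),jf((227,296),30),jf((82,296),30),jf((78,52),30),"wheel",(J.T@(np.array([579.5,17.7,0])-O)).round(1))
E
```

```text
TCP [ -0.8  -0.7 102.1]
hole(-32,0) [-32.5  -1.2  97. ]
plate near corners [-45.2 -30.6  97. ] [-45.1  28.4  97. ]
nest near top corners(-38,-+23) [-36.6 -22.6  30. ] [-36.6  21.9  30. ]
base corner(-40,-) [-39.5 -43.2  12. ] rib near top [-19.1  -8.  127. ] [-19.1   5.5 127. ]
w1 tips [-31.7   0.5  48. ] [30.4  0.7 48. ] block [-37.3  22.9  30. ] [37.6 22.7 30. ] [ 38.1 -22.4  30. ] [-37.5 -21.   30. ] wheel [ -0.3 128.9   0. ]
```

Emit:
send_rows --series '[{"ax": 0, "ay": 0, "az": 0, "dx": -0.04, "dy": 0.13, "dz": 1.5, "hand": 1}, {"ax": 0, "ay": 0, "az": 0, "dx": -0.04, "dy": 0.13, "dz": 3.0, "hand": 1}, {"ax": 0, "ay": 0, "az": 0, "dx": -0.04, "dy": 0.13, "dz": 3.7, "hand": 1}, {"ax": 0, "ay": 0, "az": 0, "dx": -0.04, "dy": 0.13, "dz": 4.0, "hand": 1}, {"ax": 0, "ay": 0, "az": 0, "dx": -0.04, "dy": 0.13, "dz": 4.2, "hand": 1}, {"ax": 0, "ay": 0, "az": 0, "dx": -0.04, "dy": 0.13, "dz": 4.4, "hand": 1}, {"ax": 0, "ay": 0, "az": 0, "dx": -0.04, "dy": 0.13, "dz": 4.5, "hand": 1}]'

```text
clock: 5.65
eef_pos: [537.3, -102.7, 57.3]
tool_rot: [3.141, 0.001, 2.8]
force: [0.0, -0.5, -2.4]
width: 15.0
gripper_force: 59.0
```

Emit:
send_rows --series '[{"ax": 0, "ay": 0, "az": 0, "dx": 0, "dy": 0, "dz": 0.2, "hand": 1}, {"ax": 0, "ay": 0, "az": 0, "dx": 0, "dy": 0, "dz": 0.4, "hand": 1}, {"ax": 0, "ay": 0, "az": 0, "dx": 0, "dy": 0, "dz": 0.6, "hand": 1}]'

```text
clock: 5.95
eef_pos: [537.1, -103.2, 51.2]
tool_rot: [-3.141, 0.001, 2.8]
force: [-0.6, -2.3, -0.2]
width: 15.2
gripper_force: 59.2
```

Emit:
send_rows --series '[{"ax": 0, "ay": 0, "az": 0, "dx": 0, "dy": 0, "dz": 0.2, "hand": 1}, {"ax": 0, "ay": 0, "az": 0, "dx": 0, "dy": 0, "dz": 0.4, "hand": 1}, {"ax": 0, "ay": 0, "az": 0, "dx": 0, "dy": 0, "dz": 0.6, "hand": 1}, {"ax": 0, "ay": 0, "az": 0, "dx": 0, "dy": 0, "dz": 0.75, "hand": 1}, {"ax": 0, "ay": 0, "az": 0, "dx": 0, "dy": 0, "dz": 0.8, "hand": 1}]'

```text
clock: 6.45
eef_pos: [537.0, -103.1, 43.1]
tool_rot: [-3.141, 0.0, 2.799]
force: [-2.2, -4.4, 4.7]
width: 14.8
gripper_force: 60.0
```

Emit:
send_rows --series '[{"ax": 0, "ay": 0, "az": 0, "dx": 0, "dy": 0, "dz": 0.1, "hand": 1}, {"ax": 0, "ay": 0, "az": 0, "dx": 0, "dy": 0, "dz": 0.1, "hand": 1}, {"ax": 0, "ay": 0, "az": 0, "dx": 0, "dy": 0, "dz": 0.0, "hand": 0}, {"ax": 0, "ay": 0, "az": 0, "dx": 0, "dy": 0, "dz": 0.0, "hand": 0}, {"ax": 0, "ay": 0, "az": 0, "dx": 0, "dy": 0, "dz": 0.0, "hand": 0}, {"ax": 0, "ay": 0, "az": 0, "dx": 0, "dy": 0, "dz": -0.5, "hand": 0}, {"ax": 0, "ay": 0, "az": 0, "dx": 0, "dy": 0, "dz": -2.0, "hand": 0}, {"ax": 0, "ay": 0, "az": 0, "dx": 0, "dy": 0, "dz": -5.0, "hand": 0}, {"ax": 0, "ay": 0, "az": 0, "dx": 0, "dy": 0, "dz": -9.0, "hand": 0}, {"ax": 0, "ay": 0, "az": 0, "dx": 0, "dy": 0, "dz": -9.0, "hand": 0}]'

```text
clock: 7.45
eef_pos: [540.4, -103.1, 137.7]
tool_rot: [3.14, 0.009, 2.8]
force: [0.3, -1.1, -0.1]
width: 85.5
gripper_force: 0.0
```

```bash
python3 - <<'E'
from h import *
from cell import read_state,get_image
x=read_state();print(x["clock"],x["eef_pos"],x["tool_rot"],x["qpos"],x["width"],x["force"])
g=get_image("wrist");pickle.dump((g,x),open("w4.pkl","wb"))
p=g["pixels"][130:400,180:520,::-1]
cv2.imwrite("pics/w4.png",cv2.resize(p,None,fx=2.2,fy=2.2,interpolation=cv2.INTER_CUBIC))
E
```

```text
7.45 [ 540.41910074 -103.14294348  137.68338918] [3.1397874  0.00886675 2.79980681] [-0.01125876  0.6199848   0.22644788  1.90224237 -0.22245401  0.63428485
  1.58215923] 85.49643912119852 [ 0.33121561 -1.10426022 -0.14196972]
```

View pics/w4.png

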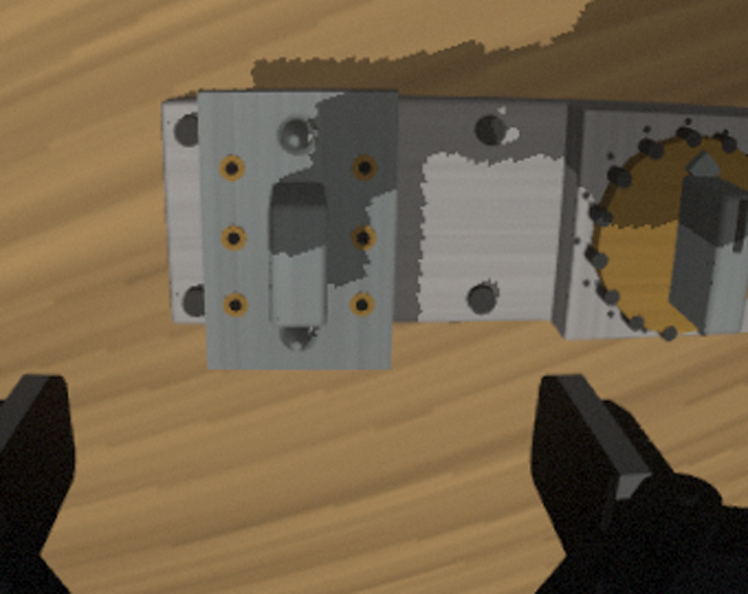

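Both pins show through the plate's holes at crop (295,134) and (298,335); it lies square over the nest and its underside height read 30 mm. Now to the knob.

```bash
python3 - <<'E'
from h import *
from cell import read_state
x=read_state();print(x["eef_pos"],x["tool_rot"]);print(plan((579.7,18.1,110),2.803,x))
g,x=pickle.load(open("w4.pkl","rb"));c=lambda u,v:(180+(u+.5)/2.2-.5,130+(v+.5)/2.2-.5)
for z in (38,42): 
    q=[fray(g,c(*p),z) for p in [(198,93),(397,92),(391,369),(208,369)]];print(z,[np.linalg.norm(q[i]-q[i-1]).round(1) for i in range(4)],np.mean(q,0))
E
```

```text
[ 538.99576484 -102.64678625  135.6288586 ] [3.14026518 0.00542969 2.8000185 ]
('d(cm)', array([ 0.22, 12.74,  2.58]), 'a', array([ 0.001,  0.005, -0.003]))
38 [np.float64(89.5), np.float64(59.0), np.float64(89.7), np.float64(59.9)] [ 537.76825241 -104.03231543   38.        ]
42 [np.float64(88.0), np.float64(58.0), np.float64(88.3), np.float64(58.9)] [ 536.67301204 -103.6288972    42.        ]
```

Emit:
send_rows --series '[{"ax": 0, "ay": 0.003, "az": -0.003, "dx": 0.1, "dy": 4.0, "dz": 0.0, "hand": 0}, {"ax": 0, "ay": 0.003, "az": -0.003, "dx": 0.2, "dy": 8.5, "dz": 0.5, "hand": 0}, {"ax": 0, "ay": 0.003, "az": -0.003, "dx": 0.2, "dy": 12.0, "dz": 2.0, "hand": 0}, {"ax": 0, "ay": 0.003, "az": -0.003, "dx": 0.2, "dy": 12.75, "dz": 2.6, "hand": 0}, {"ax": 0, "ay": 0.003, "az": -0.003, "dx": 0.2, "dy": 12.75, "dz": 2.6, "hand": 0}, {"ax": 0, "ay": 0.003, "az": -0.003, "dx": 0.2, "dy": 12.75, "dz": 2.6, "hand": 0}]'

```text
clock: 8.1
eef_pos: [577.0, 16.7, 106.5]
tool_rot: [-3.14, -0.004, 2.802]
force: [-0.2, -1.5, -0.2]
width: 85.1
gripper_force: 0.0
```

```bash
python3 - <<'E'
from h import *
from cell import read_state,get_image
x=read_state();print(x["clock"],x["eef_pos"],x["tool_rot"],plan((579.7,18.1,46.5),2.803,x))
g=get_image("wrist");pickle.dump((g,x),open("w5.pkl","wb"))
J=Ro.from_euler("z",-.338).as_matrix();O=np.array([579.7,18.1,0])
h=cv2.cvtColor(g["pixels"],cv2.COLOR_RGB2HSV);m=cv2.inRange(h,(0,0,60),(179,60,255))
p=g["pixels"][130:360,200:440,::-1]
cv2.imwrite("pics/w5.png",cv2.resize(p,None,fx=2.5,fy=2.5,interpolation=cv2.INTER_CUBIC))
E
```

```text
8.1 [576.98568235  16.71263694 106.48555215] [-3.13972453 -0.00428707  2.80152153] ('d(cm)', array([-0.24,  0.23,  6.  ]), 'a', array([-0.002, -0.004, -0.001]))
```

View pics/w5.png

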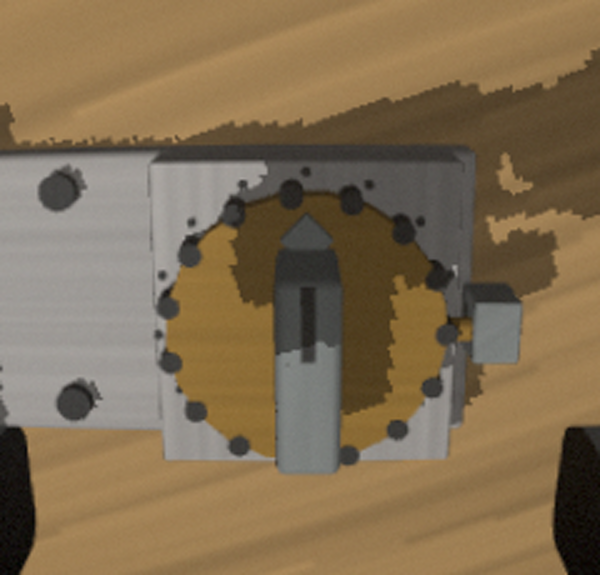

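The bar's top face lies at crop (274–341, 287–472) with the nose at (307,215) pointing at the middle small dimple; the knob is at zero.

```bash
python3 - <<'E'
from h import *
from cell import read_state
g,x=pickle.load(open("w5.pkl","rb"));c=lambda u,v:(200+(u+.5)/2.5-.5,130+(v+.5)/2.5-.5)
q=np.array([fray(g,c(*p),72) for p in [(274,287),(341,287),(338,472),(278,472)]]);m=q.mean(0);print(q.round(1),m)
a=(q[0]+q[1]-q[2]-q[3])[:2];print("bar yaw",np.arctan2(-a[1],-a[0]))
x=read_state();print(x["eef_pos"],plan((m[0],m[1],46.5),2.803,x))
E
```

```text
[[558.4  18.3  72. ]
 [562.9  30.9  72. ]
 [601.9  17.1  72. ]
 [597.6   5.   72. ]] [580.20190317  17.83090737  72.        ]
bar yaw -0.33257956891751334
[577.29644292  16.08653434 106.95896093] ('d(cm)', array([-0.24,  0.27,  6.04]), 'a', array([-0.002, -0.003, -0.003]))
```

Emit:
send_rows --series '[{"ax": 0, "ay": -0.003, "az": -0.002, "dx": -0.24, "dy": 0.26, "dz": 2.5, "hand": 0}, {"ax": 0, "ay": -0.003, "az": -0.002, "dx": -0.24, "dy": 0.26, "dz": 4.5, "hand": 0}, {"ax": 0, "ay": -0.003, "az": -0.002, "dx": -0.24, "dy": 0.26, "dz": 5.6, "hand": 0}, {"ax": 0, "ay": -0.003, "az": -0.002, "dx": -0.24, "dy": 0.26, "dz": 5.95, "hand": 0}, {"ax": 0, "ay": -0.003, "az": -0.002, "dx": -0.24, "dy": 0.26, "dz": 5.95, "hand": 0}, {"ax": 0, "ay": -0.003, "az": -0.002, "dx": -0.24, "dy": 0.26, "dz": 5.95, "hand": 0}]'

```text
clock: 8.75
eef_pos: [581.4, 19.5, 48.4]
tool_rot: [3.141, 0.001, 2.804]
force: [-1.0, 0.6, 1.3]
width: 85.3
gripper_force: 0.0
```

```bash
python3 - <<'E'
from h import *
from cell import read_state
x=read_state();print(x["eef_pos"],x["tool_rot"],x["force"],plan((580,18,46.5),2.803,x))
E
```

```text
[581.42867505  19.47518279  48.40008916] [3.14126009e+00 1.31734929e-03 2.80409723e+00] [-1.01515784  0.58202274  1.33051787] ('d(cm)', array([ 0.09, -0.19,  0.19]), 'a', array([0.   , 0.001, 0.001]))
```

Emit:
send_rows --series '[{"ax": 0, "ay": 0, "az": 0, "dx": 0.08, "dy": -0.16, "dz": 0.15, "hand": 0}, {"ax": 0, "ay": 0, "az": 0, "dx": 0.08, "dy": -0.16, "dz": 0.15, "hand": 0}, {"ax": 0, "ay": 0, "az": 0, "dx": 0.08, "dy": -0.16, "dz": 0.15, "hand": 1}, {"ax": 0, "ay": 0, "az": 0, "dx": 0.08, "dy": -0.16, "dz": 0.15, "hand": 1}, {"ax": 0, "ay": 0, "az": 0, "dx": 0.08, "dy": -0.16, "dz": 0.15, "hand": 1}, {"ax": 0, "ay": 0, "az": 0, "dx": 0.08, "dy": -0.16, "dz": 0.15, "hand": 1}, {"ax": 0, "ay": 0, "az": 0, "dx": 0.08, "dy": -0.16, "dz": 0.15, "hand": 1}, {"ax": 0, "ay": 0, "az": 0, "dx": 0.08, "dy": -0.16, "dz": 0.15, "hand": 1}, {"ax": 0, "ay": 0, "az": 0, "dx": 0.08, "dy": -0.16, "dz": 0.15, "hand": 1}]'

```text
clock: 9.65
eef_pos: [579.6, 18.8, 46.2]
tool_rot: [3.141, -0.0, 2.805]
force: [-0.3, 0.6, 3.5]
width: 13.0
gripper_force: 58.6
```

```bash
python3 - <<'E'
from h import *
from cell import read_state
x=read_state();print(x["eef_pos"],x["tool_rot"],x["force"],x["torque"],x["width"],plan((580,18,46.5),2.803,x))
E
```

```text
[579.55690533  18.78626221  46.2154967 ] [ 3.14146488e+00 -5.86070050e-05  2.80475766e+00] [-0.26233856  0.60030016  3.53873037] [0.0095843  0.19700964 0.07928859] 13.007102493104052 ('d(cm)', array([-0.07, -0.06, -0.03]), 'a', array([ 0.   , -0.   ,  0.002]))
```

Emit:
send_rows --series '[{"ax": 0, "ay": 0, "az": 0.05, "dx": 0, "dy": 0, "dz": 0, "hand": 1}, {"ax": 0, "ay": 0, "az": 0.1, "dx": 0, "dy": 0, "dz": 0, "hand": 1}, {"ax": 0, "ay": 0, "az": 0.15, "dx": 0, "dy": 0, "dz": 0, "hand": 1}, {"ax": 0, "ay": 0, "az": 0.2, "dx": 0, "dy": 0, "dz": 0, "hand": 1}, {"ax": 0, "ay": 0, "az": 0.25, "dx": 0, "dy": 0, "dz": 0, "hand": 1}, {"ax": 0, "ay": 0, "az": 0.3, "dx": 0, "dy": 0, "dz": 0, "hand": 1}, {"ax": 0, "ay": 0, "az": 0.35, "dx": 0, "dy": 0, "dz": 0, "hand": 1}, {"ax": 0, "ay": 0, "az": 0.39, "dx": 0, "dy": 0, "dz": 0, "hand": 1}, {"ax": 0, "ay": 0, "az": 0.42, "dx": 0, "dy": 0, "dz": 0, "hand": 1}, {"ax": 0, "ay": 0, "az": 0.42, "dx": 0, "dy": 0, "dz": 0, "hand": 1}]'

```text
clock: 10.65
eef_pos: [579.8, 19.2, 46.2]
tool_rot: [3.141, 0.0, 2.385]
force: [1.6, 1.7, 3.6]
width: 13.0
gripper_force: 58.9
```

```bash
python3 - <<'E'
from h import *
from cell import read_state
x=read_state();print(x["eef_pos"],x["tool_rot"],x["qpos"],x["force"],x["torque"],x["width"],plan((580,18,46.2),2.803-.419,x))
E
```

```text
[579.83932934  19.23216697  46.2045086 ] [3.14096855e+00 3.65486606e-05 2.38476980e+00] [-0.26809125  0.81080258  0.29893857  1.85967903 -0.43306169  0.53473949
  1.13357779] [1.55586517 1.73729073 3.59837485] [ 0.47477007 -0.08435774  0.06316649] 12.970613938336207 ('d(cm)', array([-0.1 , -0.08,  0.  ]), 'a', array([0.001, 0.   , 0.001]))
```

One click done (2.805 → 2.385). Second click next.

Emit:
send_rows --series '[{"ax": 0, "ay": 0, "az": 0.05, "dx": 0, "dy": 0, "dz": 0, "hand": 1}, {"ax": 0, "ay": 0, "az": 0.1, "dx": 0, "dy": 0, "dz": 0, "hand": 1}, {"ax": 0, "ay": 0, "az": 0.15, "dx": 0, "dy": 0, "dz": 0, "hand": 1}, {"ax": 0, "ay": 0, "az": 0.2, "dx": 0, "dy": 0, "dz": 0, "hand": 1}, {"ax": 0, "ay": 0, "az": 0.25, "dx": 0, "dy": 0, "dz": 0, "hand": 1}, {"ax": 0, "ay": 0, "az": 0.3, "dx": 0, "dy": 0, "dz": 0, "hand": 1}, {"ax": 0, "ay": 0, "az": 0.35, "dx": 0, "dy": 0, "dz": 0, "hand": 1}, {"ax": 0, "ay": 0, "az": 0.39, "dx": 0, "dy": 0, "dz": 0, "hand": 1}, {"ax": 0, "ay": 0, "az": 0.42, "dx": 0, "dy": 0, "dz": 0, "hand": 1}, {"ax": 0, "ay": 0, "az": 0.42, "dx": 0, "dy": 0, "dz": 0, "hand": 1}]'

```text
clock: 11.65
eef_pos: [580.3, 19.5, 46.2]
tool_rot: [3.14, -0.0, 1.965]
force: [2.9, 4.3, 1.5]
width: 12.8
gripper_force: 58.8
```

```bash
python3 - <<'E'
from h import *
from cell import read_state
x=read_state();print(x["eef_pos"],x["tool_rot"],x["qpos"],x["force"],x["torque"],x["width"])
E
```

```text
[580.30327778  19.52887794  46.20168322] [ 3.14020135e+00 -1.44188742e-04  1.96514458e+00] [-0.33354386  0.83044125  0.40713769  1.86104489 -0.57585385  0.56792213
  0.84429188] [2.89256298 4.31539092 1.52409326] [ 0.87600471 -0.48596139 -0.02668772] 12.837188966753251
```

Emit:
send_rows --series '[{"ax": 0, "ay": 0, "az": 0.05, "dx": 0, "dy": 0, "dz": 0, "hand": 1}, {"ax": 0, "ay": 0, "az": 0.1, "dx": 0, "dy": 0, "dz": 0, "hand": 1}, {"ax": 0, "ay": 0, "az": 0.15, "dx": 0, "dy": 0, "dz": 0, "hand": 1}, {"ax": 0, "ay": 0, "az": 0.2, "dx": 0, "dy": 0, "dz": 0, "hand": 1}, {"ax": 0, "ay": 0, "az": 0.25, "dx": 0, "dy": 0, "dz": 0, "hand": 1}, {"ax": 0, "ay": 0, "az": 0.3, "dx": 0, "dy": 0, "dz": 0, "hand": 1}, {"ax": 0, "ay": 0, "az": 0.35, "dx": 0, "dy": 0, "dz": 0, "hand": 1}, {"ax": 0, "ay": 0, "az": 0.39, "dx": 0, "dy": 0, "dz": 0, "hand": 1}, {"ax": 0, "ay": 0, "az": 0.418, "dx": 0, "dy": 0, "dz": 0, "hand": 1}, {"ax": 0, "ay": 0, "az": 0.418, "dx": 0, "dy": 0, "dz": 0, "hand": 1}]'

```text
clock: 12.65
eef_pos: [580.8, 19.6, 46.2]
tool_rot: [3.14, -0.001, 1.548]
force: [3.4, 4.4, 0.6]
width: 13.0
gripper_force: 58.7
```

Emit:
send_rows --series '[{"ax": 0, "ay": 0, "az": 0, "dx": 0, "dy": 0, "dz": 0, "hand": 1}, {"ax": 0, "ay": 0, "az": 0, "dx": 0, "dy": 0, "dz": 0, "hand": 1}]'

```text
clock: 12.85
eef_pos: [580.9, 19.6, 46.2]
tool_rot: [3.139, -0.001, 1.548]
force: [4.2, 4.4, 0.5]
width: 13.1
gripper_force: 58.7
```

```bash
python3 - <<'E'
from h import *
from cell import read_state,get_image
x=read_state();print(x["clock"],x["eef_pos"],x["tool_rot"],x["force"],x["torque"],x["width"],x["gripper_force"])
d={n:get_image(n) for n in("wrist","top","scene")}
a=cv2.resize(d["wrist"]["pixels"][120:400,140:500],(540,420),interpolation=cv2.INTER_CUBIC)
b=cv2.resize(d["top"]["pixels"][190:270,290:420],(260,160),interpolation=cv2.INTER_CUBIC)
c=cv2.resize(d["scene"]["pixels"][230:330,230:380],(260,173),interpolation=cv2.INTER_CUBIC)
o=np.zeros((420,800,3),np.uint8);o[:,:540]=a;o[:160,540:]=b;o[170:343,540:]=c
cv2.imwrite("pics/fin.png",o[:,:,::-1])
E
```

```text
12.85 [580.87506272  19.64193901  46.24610992] [ 3.13944705e+00 -9.42393959e-04  1.54809897e+00] [4.16881878 4.43123456 0.50900275] [ 0.93850985 -0.76790228  0.0244911 ] 13.067682565928838 58.73323202133179
```

View pics/fin.png

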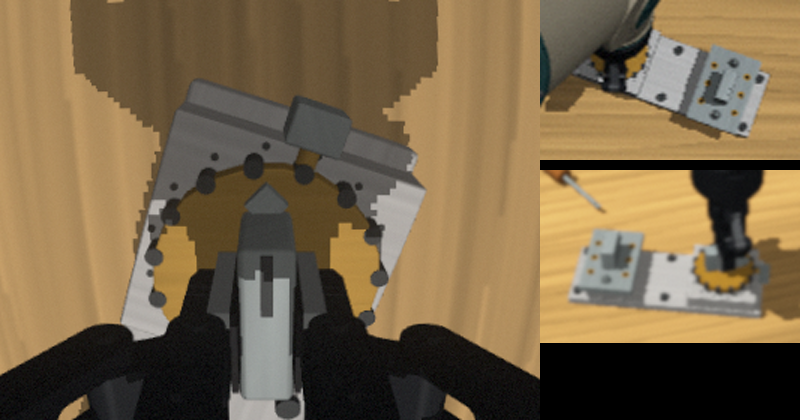

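The nose at (266,190) points at the dimple at (266,146). The turn measured is 1.257 rad with almost no torque left about the axis, and the plate lies flat on the nest in both side views. Handing in.

```bash
python3 -c "
from cell import *
print(finish_job())"
```

```text
the job is handed in; nothing more can be done
None
```

The guide plate lies flush over both pins and is released, and the knob is turned three clicks clockwise (1.257 rad measured) and still gripped in its third stop; the job is handed in at about 13 s of the 51 s, with no verdict returned.

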